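Clip the lid of the food dish shut

TASK

The lidded food dish is ready for the fridge except that two of the four clips of its lid stand open. With the fingertips, fold each of these two down over the edge and push it in until its hook snaps under the lip of the dish and stays there by itself; the other two clips stay locked. The dish stays standing where it is (sliding less than 4 cm): do not pick it up or tip it, and leave the things around it alone.

Things in the scene. Friction and masses are not known exactly. Their poses are not given: they have to be found in the camera images.
- dish: Terracotta-coloured stoneware food dish with rounded corners, wall 140 x 190 mm (x, y), a light grey lid seated on it, 90 mm high to the lid's top, about 1.8 kg, loose on the worktop. Origin: centre of its underside; z up, x and y along its sides; turned at most 0.7 rad from the world axes. Four dark teal clips hang from the lid's edge, one a side; below them a lip, 57 to 64 mm up, stands 10.5 mm out from the wall.
- clip_front (a joint): Clip at the dish's -x side, 90 mm wide, 3 mm thick, 42 mm from hinge to free edge; hinge line level, 82.5 mm from the dish's centre, 88 mm up. rad: 0 = hangs straight down, locked; 1.57 = level outward. Starts OPEN at 1.3 to 2.2, smooth outer face up. Springs back to about 0.8 unless hooked: pushed in, its hook (30 mm below the hinge) meets the lip at 0.3, snaps past at 0.15 (about 6 N near the edge), stays at 0.
- clip_front_edge (a point): Middle of the free edge of clip_front, on its outer face, 40 mm from the hinge line; moves with the clip. Axes: y along the hinge line, z from the free edge towards the hinge, -x out of the outer face.
- clip_left (a joint): Clip at the dish's +y side, 72 mm wide, 3 mm thick, 42 mm from hinge to free edge; hinge line level, 107.5 mm from the dish's centre, 88 mm up. rad: 0 = hangs straight down, locked; 1.57 = level outward. Starts OPEN at 1.3 to 2.2, smooth outer face up. Springs back to about 0.8 unless hooked: pushed in, its hook (30 mm below the hinge) meets the lip at 0.3, snaps past at 0.15 (about 6 N near the edge), stays at 0.
- clip_left_edge (a point): Middle of the free edge of clip_left, on its outer face, 40 mm from the hinge line; moves with the clip. Axes: y along the hinge line, z from the free edge towards the hinge, -x out of the outer face.
- clip_back (a joint): Clip at the dish's +x side, 90 mm wide, 3 mm thick, 42 mm from hinge to free edge; hinge line level, 82.5 mm from the dish's centre, 88 mm up. rad: 0 = hangs straight down, locked; 1.57 = level outward. Starts locked (about 0) and is to stay so.
- clip_right (a joint): Clip at the dish's -y side, 72 mm wide, 3 mm thick, 42 mm from hinge to free edge; hinge line level, 107.5 mm from the dish's centre, 88 mm up. rad: 0 = hangs straight down, locked; 1.57 = level outward. Starts locked (about 0) and is to stay so.
- lemon: Yellow lemon, 72 x 55 x 56 mm, on the chopping board at the right; origin under it.
- garlic: Garlic bulb, 50 mm, on the chopping board; origin under it.
- peeler: Black-handled peeler, 170 x 25 x 18 mm, on the chopping board; origin under its middle.
- pepper_mill: Wooden pepper mill, 58 mm wide, 170 mm tall, behind the dish; origin under it.
- salt_shaker: Glass salt shaker with grey top, 44 mm wide, 90 mm tall, behind the dish; origin under it.
- mug: Dark grey mug, 82 mm wide, 107 mm tall, on a cork coaster at the left; origin under it.
- egg_timer: Red wind-up kitchen timer, 66 mm wide, 59 mm tall, left of the dish; origin under it.
- teaspoon: Steel teaspoon, 139 x 30 x 10 mm, at the left near the edge; origin under its middle.

How it is judged:
At the end, for the whole second after the job is handed in: All four clips hang locked under the lip by themselves (each clip's joint below 0.1 rad), the dish stands level and at rest (tilt below 0.03 rad, speed below 0.02 m/s) and within 40 mm of where it stood (value of joint each of clip_front, clip_left, clip_back, clip_right below 0.1 rad and distance of dish from where it was at the start of the episode below 0.04 m and angle between dish's own z axis and vertical below 0.03 rad and linear speed of dish below 0.02 m/s); the robot touches nothing.
It fails at once if the dish is lifted more than 8 mm or tipped more than 0.12 rad (height (world z) of dish above 0.008 m or angle between dish's own z axis and vertical above 0.12 rad).
It fails at once if the dish slides 40 mm or more (distance of dish from where it was at the start of the episode above 0.04 m).
It fails at once if a clip that was locked comes open (0.25 rad) (value of joint any of clip_back, clip_right above 0.25 rad).
It fails at once if one of the things around the dish is moved by more than 20 mm (distance of any of lemon, garlic, peeler, pepper_mill, salt_shaker, mug, egg_timer, teaspoon from where it was at the start of the episode above 0.02 m).
It also fails if it takes over 48 s, if anything falls off the work surface, if the arm or the gripper's body presses on something with over 40 N, if the wrist force passes 120 N, or if a joint passes its speed limit or range.

ROBOT

A 7-joint arm with a two-finger parallel gripper is mounted at the origin on a cart in front of the work surface, level with it; the furniture and walls round the work are solid. World frame = base frame: x ahead of the robot, y to its left, z up, the work surface at z = 0. Lengths are in m, angles in rad, forces in N, time in s.
With the tool pointing down it reaches from about 0.4 to 0.85 m from the base axis. Payload 4.5 kg.
Tool frame: the origin (TCP) lies where the fingers leave the gripper's body, on its centre line; the fingertips stand 73 mm ahead of it and the grasp point (between the pads) lies 54 mm ahead of it; z points along the fingers, y is the direction in which the jaws open and shut (so a half turn about z gives the same grasp; the last joint's range is limited). The gripper opens to 85 mm and grips with 20 to 120 N. Pads are 22 mm wide; open, the fingers measure 114 mm over their backs; the gripper's body (76 mm by 85 mm) begins 54 mm behind the grasp point. The pads swing forward as they close: fully open they stand 13 mm farther back than shut.
Start: joints at [-1.078, 0.689, -0.195, 1.565, 0.157, 0.902, -0.215], TCP at [0.277, 0.56, 0.304] pointing down, gripper open.
Joint ranges: [-3.01, 3.01], [-0.46, 2.08], [-1.47, 1.51], [0.13, 2.56], [-1, 4.14], [0.04, 2.09], [-2.66, 2.66]. Speed limits (rad/s): [2.57, 2.57, 3.14, 3.14, 3.14, 3.14, 3.14].

INTERFACE

Orientations are given as [roll, pitch, yaw] about the fixed x, y, z axes, in that order (R = Rz(yaw) Ry(pitch) Rx(roll)).
In Python, from station import bot gives the robot as it stands.
- The arm moves only by the tool carry_out, never from a script. Its argument "steps" is one flat list of numbers, 7 for each row, row after row: the shift along the world's x, y, z in m, then the turn, a rotation vector about the world's x, y, z in degrees, then the opening, from -1 (shut) to 1 (fully open), so that 0 is half open. A call has 1 to 5 rows; each row is the pose to reach, as a shift and turn from the pose commanded when the call began; what a row does not reach only later rows make up. A row lasts 1/10 s, in which the tool goes at most 50 mm and 8.59 degrees, less where a joint would pass 70% of its speed; a pose out of reach is approached as far as the arm can. A call with a gripper value outside its range is refused whole. The fingers move at their own pace and stop on an object; "grip_force" is the grip in N (left out, the last holds). Time passes only in rows, so rows that repeat a pose let the fingers close. It gives the time, the measured TCP pose, the force and the opening at its end, in the units of the state.
- bot.sense(): the state, without advancing time (a new reading comes with each control period).
- bot.snapshot(name): name is "scene" or "top" or "wrist"; returns the picture (420x560x3 uint8, red, green, blue); there is no depth.
- bot.calibration(name): a dict with "K" (3x3 intrinsics, pixels), "T" (4x4, takes a point from camera to world coordinates). Camera axes: x right, y up, looking along -z (the intrinsics and any distortion apply to the point x, -y, -z); pixel columns grow to the right and rows downward; lengths in m; the calibration is good to about 2 mm. The wrist camera is an equidistant fisheye: a pixel r from the principal point sees the ray r / f radians off the axis. A picture is of the moment at which its call begins: read the wrist's pose just before it. calibration takes no time and is no camera call; for the wrist camera it gives the pose at the moment of the call.
- bot.job_done(): hands the job in, once; it reports no verdict.
The state is a dict: "time": time; "q": joint angles; "dq": joint speeds; "joint_efforts": joint torques, N m; "ee_pos": TCP position; "eef_rot": TCP orientation; "ft_force": force on the tool from outside, world axes, zero at the start; "ft_torque": the same for the moment, N m; "width": finger opening in m.
Only numpy, scipy, OpenCV 4.12 (cv2) and the standard library are available. Lean on these libraries where they do the work, as an engineer would, in place of code of your own. Each camera call takes 0.05 s, during which the arm holds its last target. There are 200 camera calls.

## Working session

There is one attempt and no reset: what is moved stays moved. The work goes in short steps, Python scripts to look and compute and a tool call to move; the robot and the scene stay as the last step left them, time stands still between calls to the robot, and variables do not carry over. Pictures are saved under pics/ and viewed, about 8 in all and at most 12, crops included, and the job is handed in when it is done.

Besides the shell and the picture viewer there is one more tool, called after "Call:" as name(argument=value, ...) on one line, values as JSON. carry_out: Moves the arm, as the interface text tells. Its arguments: {"type":"object","properties":{"steps":{"type":"array","items":{"type":"number"}},"grip_force":{"type":"number"}},"required":["steps"]}

```bash
mkdir -p pics; ls; python3 - <<'E'
from station import bot
import cv2,numpy as np
np.set_printoptions(precision=4,suppress=True)
for n in ("top","scene"):
    im=bot.snapshot(n); cv2.imwrite(f"pics/{n}0.png",im[:,:,::-1])
    c=bot.calibration(n); print(n,c)
print(bot.sense())
E
```

```text
pics
top {'K': array([[418.2438,   0.    , 277.5623],
       [  0.    , 418.2438, 205.8838],
       [  0.    ,   0.    ,   1.    ]]), 'T': array([[ 0.0717,  0.8764, -0.4763, -0.2013],
       [-0.9974,  0.064 , -0.0325, -0.0955],
       [ 0.002 ,  0.4774,  0.8787,  1.4279],
       [ 0.    ,  0.    ,  0.    ,  1.    ]])}
scene {'K': array([[447.47  ,   0.    , 278.0482],
       [  0.    , 447.47  , 206.3456],
       [  0.    ,   0.    ,   1.    ]]), 'T': array([[ 0.866 ,  0.3274, -0.378 ,  0.0285],
       [-0.5   ,  0.5855, -0.6381, -0.8802],
       [ 0.0124,  0.7416,  0.6707,  0.9677],
       [ 0.    ,  0.    ,  0.    ,  1.    ]])}
{'time': 0.1, 'q': array([-1.0782,  0.6899, -0.1945,  1.5663,  0.1573,  0.9025, -0.2151]), 'dq': array([ 0.0016, -0.0033, -0.0012, -0.0023, -0.0005, -0.0007,  0.0015]), 'joint_efforts': array([ -0.0034, -54.0607,  -1.2717, -15.8988,   0.0093,   0.0044,
         0.    ]), 'ee_pos': array([0.2766, 0.5599, 0.3032]), 'eef_rot': array([-3.1399,  0.0001,  2.6829]), 'ft_force': array([ 0.2619, -0.6259, -0.1619]), 'ft_torque': array([ 0.0458, -0.0523,  0.0434]), 'width': 0.08530847786571304}
```

View pics/top0.png

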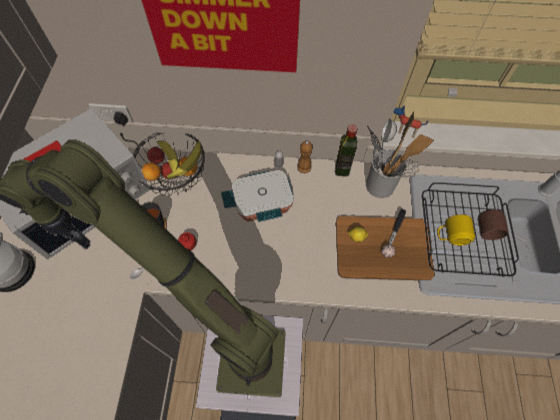

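View pics/scene0.png

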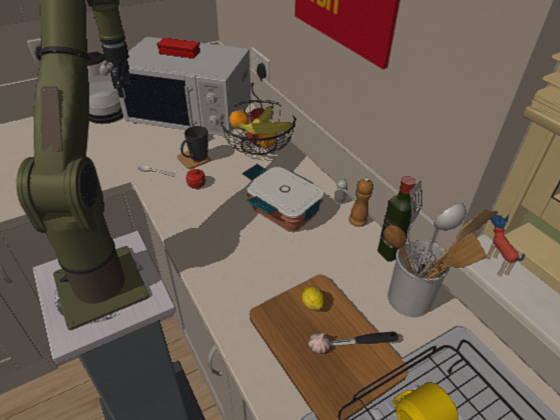

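The top view shows the lid at about (263,193). The open left clip is at (228,199) and the open front clip at (268,213). The red timer is at (187,241), with the mill and shaker behind at (305,155) and (279,158). Next I'll measure the lid and clips.

```bash
cat > h.py <<'E'
import cv2,numpy as np
from station import bot
np.set_printoptions(precision=4,suppress=True)
def cast(c,px,z):
    px=np.atleast_2d(px).astype(float); K,T=c["K"],c["T"]
    d=np.c_[(px[:,0]-K[0,2])/K[0,0],-(px[:,1]-K[1,2])/K[1,1],-np.ones(len(px))]@T[:3,:3].T
    o=T[:3,3]; return o+d*((z-o[2])/d[:,2])[:,None]
def proj(c,P):
    P=np.atleast_2d(P); q=(P-c["T"][:3,3])@c["T"][:3,:3]
    return np.c_[c["K"][0,2]+c["K"][0,0]*q[:,0]/-q[:,2],c["K"][1,2]-c["K"][1,1]*q[:,1]/-q[:,2]]
E
python3 - <<'E'
from h import *
outs=[]
for n,b in (("top",(205,150,320,240)),("scene",(220,150,350,250))):
    im=cv2.imread(f"pics/{n}0.png"); c=bot.calibration(n)
    x0,y0,x1,y1=b; cr=im[y0:y1,x0:x1]; hsv=cv2.cvtColor(cr,cv2.COLOR_BGR2HSV)
    outs.append(cv2.resize(cr,(460,360),interpolation=cv2.INTER_CUBIC))
    teal=cv2.inRange(hsv,(80,110,20),(105,255,160))
    k,l,s,cen=cv2.connectedComponentsWithStats(teal)
    for i in range(1,k):
        if s[i,4]>25:
            print(n,"teal",s[i],cen[i]+[x0,y0])
            ys,xs=np.where(l==i); p=np.c_[xs+x0,ys+y0]
            w=cast(c,p,.088)[:,:2].astype(np.float32); print(cv2.boxPoints(cv2.minAreaRect(w)).tolist())
    print(n,"lid hsv",hsv[(193-y0) if n=="top" else 185-y0,(250-x0) if n=="top" else 270-x0], "table",hsv[-5,20])
    print(im[193 if n=="top" else 190, x0:x1:4].tolist())
cv2.imwrite("pics/crops0.png",np.hstack([o[:, :400] for o in outs]))
E
```

```text
top teal [ 17  41  13  16 114] [228.307  198.5614]
[[0.5069160461425781, 0.14648161828517914], [0.5174840688705444, 0.11143968999385834], [0.5773640871047974, 0.1294984370470047], [0.566796064376831, 0.1645403653383255]]
top teal [ 52  59  24  12 145] [268.7724 214.3517]
[[0.46180665493011475, 0.017583342269062996], [0.4876096248626709, -0.060387834906578064], [0.5142066478729248, -0.0515860915184021], [0.48840367794036865, 0.02638508379459381]]
top lid hsv [ 21  15 165] table [ 15  36 112]
[[139, 156, 168], [139, 151, 165], [82, 91, 100], [77, 88, 95], [50, 51, 44], [52, 48, 37], [39, 35, 20], [86, 88, 86], [142, 149, 153], [154, 160, 165], [152, 158, 163], [152, 158, 163], [152, 161, 164], [153, 160, 163], [143, 150, 153], [79, 80, 81], [154, 160, 163], [155, 161, 165], [157, 164, 168], [154, 160, 165], [156, 161, 166], [152, 159, 164], [107, 118, 127], [135, 151, 165], [137, 151, 165], [142, 155, 170], [142, 155, 168], [141, 154, 168], [138, 152, 168]]
scene teal [ 24  15  21  14 143] [254.3427 171.4965]
[[0.504779577255249, 0.1476670801639557], [0.5170453786849976, 0.109070099890
[... 447 characters left out ...]
8743624687195], [0.646572470664978, -0.09606349468231201], [0.6380845308303833, -0.07676093280315399]]
scene lid hsv [ 21  16 156] table [ 15  45 160]
[[131, 145, 158], [130, 144, 157], [131, 145, 159], [130, 144, 158], [131, 146, 159], [108, 119, 130], [72, 80, 88], [163, 171, 175], [145, 151, 154], [147, 154, 157], [142, 148, 152], [144, 151, 155], [142, 150, 153], [143, 150, 155], [143, 151, 154], [86, 89, 91], [137, 144, 148], [68, 69, 70], [143, 151, 155], [144, 151, 155], [143, 150, 154], [143, 151, 155], [142, 150, 154], [142, 151, 155], [131, 137, 141], [146, 153, 156], [131, 143, 159], [134, 147, 160], [133, 146, 159], [111, 118, 124], [85, 88, 94], [127, 134, 140], [101, 112, 123]]
```

View pics/crops0.png

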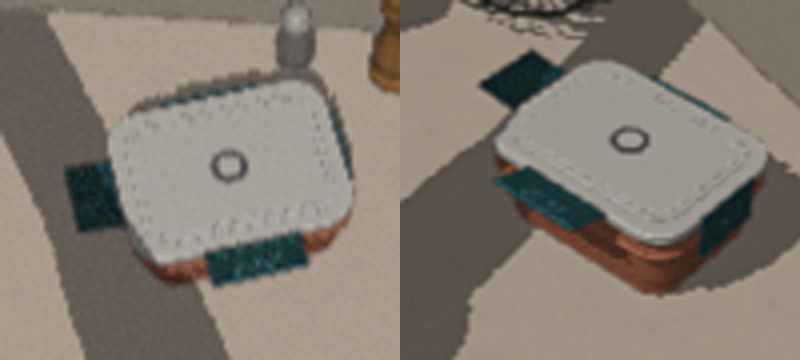

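The crop shows the lid's ring at about (262,191) in the top view and (285,189) in the scene view. Both open clips stand roughly level.

```bash
python3 - <<'E'
from h import *
t,s=bot.calibration("top"),bot.calibration("scene")
print("ring",cast(t,[262.3,191.3],.09),cast(s,[285,188.6],.09))
# lid mask -> dish rect
for n,c,seed in (("top",t,(245,193)),("scene",s,(268,186))):
    im=cv2.imread(f"pics/{n}0.png"); hsv=cv2.cvtColor(im,cv2.COLOR_BGR2HSV)
    m=cv2.inRange(hsv,(0,0,115),(40,27,255)); m=cv2.morphologyEx(m,cv2.MORPH_OPEN,np.ones((3,3)))
    k,l,st,_=cv2.connectedComponentsWithStats(m); i=l[seed[1],seed[0]]; print(n,st[i])
    ys,xs=np.where(l==i); w=cast(c,np.c_[xs,ys],.09)[:,:2].astype(np.float32)
    r=cv2.minAreaRect(w); print(r)
for nm,p,z in (("timer",(187,241),.04),("mill top",(306,145),.165),("shaker",(279,155),.08),("mug",(155,213),.1)): print(nm,cast(t,p,z)[0,:2])
E
```

```text
ring [[0.5812 0.0148 0.09  ]] [[0.5822 0.0145 0.09  ]]
top [ 232  170   61   46 1995]
((0.5797344446182251, 0.015934348106384277), (0.16191165149211884, 0.2087826132774353), 18.715234756469727)
scene [ 247  167   77   51 2188]
((0.5759214162826538, 0.010758161544799805), (0.1652841567993164, 0.20967258512973785), 18.893577575683594)
timer [0.3833 0.2715]
mill top [ 0.7489 -0.1362]
shaker [ 0.7566 -0.035 ]
mug [0.4576 0.3888]
```

The centre is (0.580, 0.014) and the yaw about 18.8°. Both views agree, and the lid measures 165 x 209 mm. I'll move with the fingers shut to above the left clip.

Call:
carry_out(steps=[0.025,-0.04,0,0,0,-8,-1,0.05,-0.08,0,0,0,-16,-1,0.075,-0.12,0,0,0,-24,-1,0.1,-0.16,0,0,0,-32,-1,0.125,-0.2,0,0,0,-40,-1])

```text
time: 0.6
ee_pos: [0.4024, 0.3586, 0.3037]
eef_rot: [-3.141, 0.0, 1.979]
ft_force: [0.1, 0.5, 0.4]
width: 0.0123
```

Call:
carry_out(steps=[0.025,-0.04,0,0,0,-5,-1,0.05,-0.08,0,0,0,-5,-1,0.075,-0.12,0,0,0,-5,-1,0.1,-0.16,0,0,0,-5,-1,0.133,-0.213,0,0,0,-5,-1])

```text
time: 1.1
ee_pos: [0.5286, 0.1566, 0.3037]
eef_rot: [-3.141, -0.001, 1.898]
ft_force: [0.5, 0.3, -1.1]
width: -0.0002
```

Call:
carry_out(steps=[0,0,-0.05,0,0,0,-1,0,0,-0.1,0,0,0,-1,0,0,-0.1,0,0,0,-1,0,0,-0.1,0,0,0,-1])

```text
time: 1.5
ee_pos: [0.5278, 0.1581, 0.2039]
eef_rot: [-3.14, -0.0, 1.898]
ft_force: [0.2, -0.0, 1.2]
width: -0.0002
```

Call:
carry_out(steps=[0.005,-0.012,-0.02,0,0,0,-1,0.006,-0.012,-0.02,0,0,0,-1])

```text
time: 1.7
ee_pos: [0.5351, 0.1448, 0.1855]
eef_rot: [3.14, 0.001, 1.896]
ft_force: [-0.4, -0.3, 0.7]
width: -0.0001
```

```bash
python3 - <<'E'
from h import *
im=[bot.snapshot(n) for n in ("scene","wrist")]
a=cv2.resize(im[0][100:260,180:380],(500,400),interpolation=3); b=im[1]
cv2.imwrite("pics/v1.png",np.hstack([a[:, :400],cv2.resize(b,(400,400))])[:,:,::-1])
s=bot.sense(); p=s["ee_pos"]; print(p,s["eef_rot"],proj(bot.calibration("scene"),p-[0,0,.073]))
E
```

```text
[0.5353 0.1465 0.1864] [ 3.1377 -0.      1.8972] [[251.2534 164.2325]]
```

View pics/v1.png

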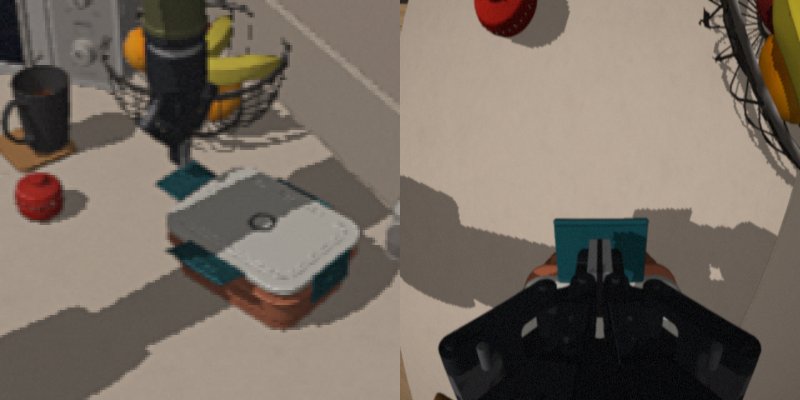

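The fingertips hang centred above the left clip, with the tip at about (180,155) in the left half, and the clip is near level. I'll descend and fold it.

Call:
carry_out(steps=[0,0,-0.015,0,0,0,-1,0,0,-0.03,0,0,0,-1,0,0,-0.045,0,0,0,-1,0,0,-0.058,0,0,0,-1,0,0,-0.07,0,0,0,-1])

```text
time: 2.3
ee_pos: [0.5349, 0.1472, 0.1147]
eef_rot: [3.139, -0.001, 1.898]
ft_force: [-0.2, 1.5, 0.5]
width: -0.0004
```

Call:
carry_out(steps=[0.001,-0.004,0,0,0,0,-1,0.003,-0.008,0,0,0,0,-1,0.004,-0.012,0,0,0,0,-1,0.004,-0.012,0,0,0,0,-1])

```text
time: 2.7
ee_pos: [0.5377, 0.1346, 0.114]
eef_rot: [-3.141, -0.002, 1.898]
ft_force: [-0.7, 2.1, -2.1]
width: -0.0001
```

Call:
carry_out(steps=[0.001,-0.002,0,0,0,0,-1,0.001,-0.004,0,0,0,0,-1,0.002,-0.006,0,0,0,0,-1,0.002,-0.006,0,0,0,0,-1])

```text
time: 3.1
ee_pos: [0.5394, 0.1308, 0.1141]
eef_rot: [3.141, -0.004, 1.9]
ft_force: [-4.1, 9.0, -1.0]
width: -0.0002
```

Call:
carry_out(steps=[0.0,-0.001,0,0,0,0,-1,0.001,-0.002,0,0,0,0,-1,0.001,-0.002,0,0,0,0,-1])

```text
time: 3.4
ee_pos: [0.5403, 0.1292, 0.1141]
eef_rot: [3.141, -0.004, 1.9]
ft_force: [-5.0, 10.0, -2.5]
width: -0.0
```

Call:
carry_out(steps=[0.0,-0.001,0,0,0,0,-1,0.001,-0.003,0,0,0,0,-1,0.001,-0.003,0,0,0,0,-1])

```text
time: 3.7
ee_pos: [0.5415, 0.1261, 0.1142]
eef_rot: [3.141, -0.004, 1.9]
ft_force: [-2.3, 8.7, -1.1]
width: -0.0002
```

Call:
carry_out(steps=[-0.004,0.01,0,0,0,0,-1,-0.008,0.024,0,0,0,0,-1,-0.015,0.045,0.0,0,0,0,-1,-0.015,0.045,0.04,0,0,0,-1,-0.015,0.045,0.08,0,0,0,-1])

```text
time: 4.2
ee_pos: [0.5264, 0.1686, 0.1941]
eef_rot: [-3.139, 0.001, 1.899]
ft_force: [1.2, 0.1, 0.7]
width: 0.0003
```

```bash
python3 - <<'E'
from h import *
im=[bot.snapshot(n) for n in ("scene","wrist")]
a=cv2.resize(im[0][100:260,180:380],(500,400),interpolation=3); b=im[1]
cv2.imwrite("pics/v2.png",np.hstack([a[:, :400],cv2.resize(b,(400,400))])[:,:,::-1])
s=bot.sense(); p=s["ee_pos"]; print(p,s["eef_rot"])
E
```

```text
[0.5302 0.1688 0.1987] [3.1314 0.001  1.8968]
```

View pics/v2.png

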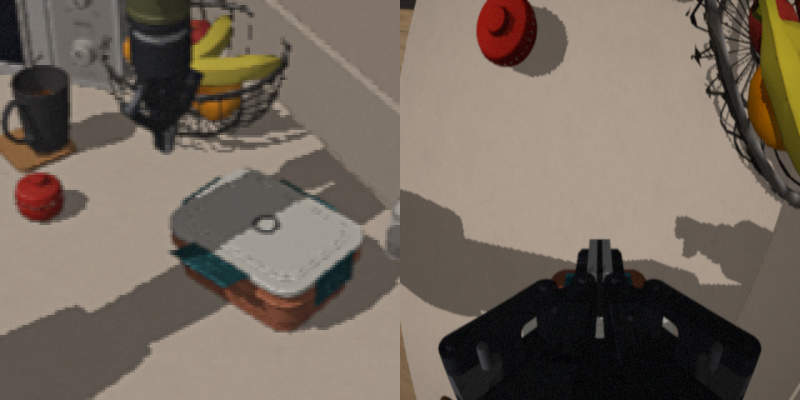

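The left clip has swung in and no longer shows beyond the lid. The ring moved from (262,221) to (266,224) in the crop, which is a few mm. Now I'll re-measure the dish.

```bash
cat >> h.py <<'E'
def lid(n,seed):
    c=bot.calibration(n); im=bot.snapshot(n)
    hsv=cv2.cvtColor(im,cv2.COLOR_RGB2HSV); m=cv2.inRange(hsv,(0,0,40),(40,27,255)); m=cv2.morphologyEx(m,cv2.MORPH_OPEN,np.ones((3,3)))
    k,l,st,_=cv2.connectedComponentsWithStats(m); i=l[seed[1],seed[0]]
    ys,xs=np.where(l==i); w=cast(c,np.c_[xs,ys],.09)[:,:2].astype(np.float32); return cv2.minAreaRect(w)
def teal(n,b):
    im=bot.snapshot(n); x0,y0,x1,y1=b; hsv=cv2.cvtColor(im[y0:y1,x0:x1],cv2.COLOR_RGB2HSV)
    k,l,s,cen=cv2.connectedComponentsWithStats(cv2.inRange(hsv,(80,110,10),(105,255,160)))
    return [(s[i].tolist(),(cen[i]+[x0,y0]).round(1).tolist()) for i in range(1,k) if s[i,4]>15]
E
python3 - <<'E'
from h import *
print(lid("top",(250,193)),lid("scene",(272,186)))
print(cast(bot.calibration("scene"),[180+266/2.5,100+224/2.5],.09))
print(teal("top",(205,150,320,240)),teal("scene",(220,150,350,250)))
E
```

```text
((0.5820876955986023, 0.010470807552337646), (0.1624840348958969, 0.20969103276729584), 18.547149658203125) ((0.578535795211792, 0.004558444023132324), (0.1649143546819687, 0.211496964097023), 18.888084411621094)
[[0.5835 0.0083 0.09  ]]
[([54, 59, 24, 11, 138], [270.7, 213.8])] [([31, 48, 27, 17, 198], [263.6, 205.9]), ([87, 51, 14, 20, 112], [313.1, 210.8])]
```

Call:
carry_out(steps=[-0.012,-0.03,0.02,0,0,0,-1,-0.024,-0.07,0.02,0,0,0,-1,-0.037,-0.11,0.02,0,0,0,-1,-0.049,-0.15,0.02,0,0,0,-1,-0.061,-0.19,0.02,0,0,0,-1])

```text
time: 5.0
ee_pos: [0.4649, -0.0236, 0.2128]
eef_rot: [-3.139, -0.0, 1.898]
ft_force: [0.8, -0.6, -0.8]
width: -0.0001
```

Call:
carry_out(steps=[0,-0.009,0,0,0,0,-1,0,-0.009,0,0,0,0,-1,0,-0.009,0,0,0,0,-1])

```text
time: 5.3
ee_pos: [0.4666, -0.0298, 0.2134]
eef_rot: [3.141, -0.001, 1.899]
ft_force: [-0.1, 0.2, 0.7]
width: 0.0001
```

```bash
python3 - <<'E'
from h import *
im=[bot.snapshot(n) for n in ("scene","wrist")]
a=cv2.resize(im[0][100:260,180:380],(500,400),interpolation=3); b=im[1]
cv2.imwrite("pics/v3.png",np.hstack([a[:, :400],cv2.resize(b,(400,400))])[:,:,::-1])
s=bot.sense(); p=s["ee_pos"]; print(p,s["eef_rot"])
d=(p[:2]-[.582,.008]); y=np.deg2rad(18.7); print("a,b",d@[np.cos(y),np.sin(y)],d@[-np.sin(y),np.cos(y)])
E
```

```text
[ 0.4667 -0.0291  0.2136] [ 3.141  -0.0011  1.9004]
a,b -0.12107544470306943 0.0018122213182548727
```

View pics/v3.png

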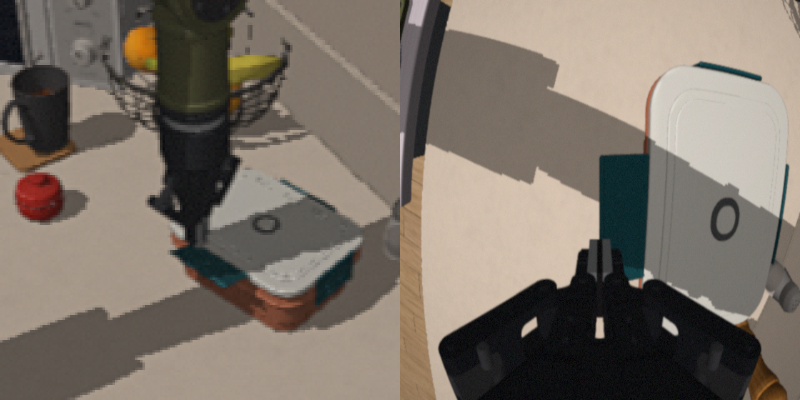

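The fingertips are over the outer part of the front clip, which spans columns 600-648 in the wrist view with the finger line at column 600. I'll shift 8 mm inward, then press down.

Call:
carry_out(steps=[0.008,0.001,-0.02,0,0,0,-1,0.008,0.001,-0.04,0,0,0,-1,0.008,0.001,-0.055,0,0,0,-1,0.008,0.001,-0.07,0,0,0,-1,0.008,0.001,-0.085,0,0,0,-1])

```text
time: 5.9
ee_pos: [0.4761, -0.0278, 0.1286]
eef_rot: [3.137, -0.0, 1.901]
ft_force: [3.8, 1.1, 4.9]
width: 0.0004
```

Call:
carry_out(steps=[0,0,-0.008,0,0,0,-1,0,0,-0.014,0,0,0,-1,0,0,-0.014,0,0,0,-1])

```text
time: 6.2
ee_pos: [0.4735, -0.0293, 0.1143]
eef_rot: [-3.139, -0.001, 1.899]
ft_force: [-1.1, 0.2, 0.5]
width: -0.0005
```

Call:
carry_out(steps=[0.003,0.001,0,0,0,0,-1,0.006,0.002,0,0,0,0,-1,0.008,0.003,0,0,0,0,-1,0.008,0.003,0,0,0,0,-1])

```text
time: 6.6
ee_pos: [0.4762, -0.0288, 0.1149]
eef_rot: [-3.128, -0.001, 1.895]
ft_force: [-10.0, -3.2, 4.8]
width: -0.0003
```

```bash
python3 - <<'E'
from h import *
im=[bot.snapshot(n) for n in ("scene","wrist")]
a=cv2.resize(im[0][150:250,220:345],(500,400),interpolation=3); b=im[1][150:420,180:420]
cv2.imwrite("pics/v4.png",np.hstack([a[:, :400],cv2.resize(b,(356,400))])[:,:,::-1])
s=bot.sense(); print(s["ee_pos"],s["eef_rot"],s["ft_force"])
E
```

```text
[ 0.4762 -0.0288  0.1149] [-3.1283 -0.0014  1.8955] [-10.6173  -3.7896   4.0211]
```

View pics/v4.png

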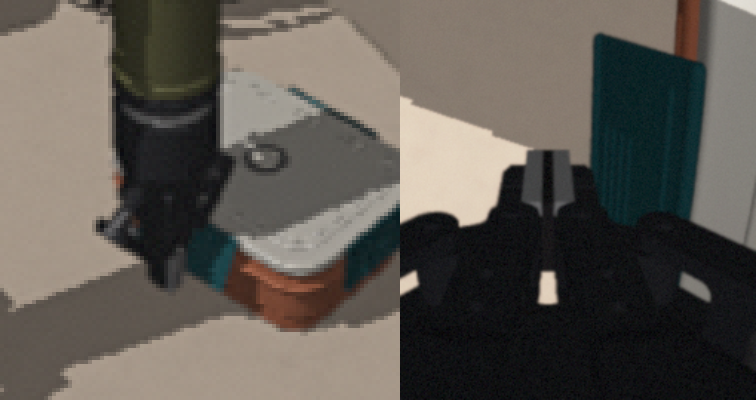

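The clip is partly folded. The wide finger knuckles lie along the push axis and seem to touch near the hinge before the tip does. On the left clip the narrow axis was used, so I'll back off, rise and turn the tool 90°.

Call:
carry_out(steps=[-0.01,-0.003,0,0,0,0,-1,-0.025,-0.008,0,0,0,0,-1,-0.035,-0.012,0.03,0,0,0,-1,-0.035,-0.012,0.08,0,0,0,-1,-0.02,-0.007,0.1,0,0,0,-1])

```text
time: 7.2
ee_pos: [0.4612, -0.035, 0.2182]
eef_rot: [3.14, 0.001, 1.896]
ft_force: [0.7, 0.4, -0.1]
width: -0.0
```

```bash
python3 - <<'E'
from h import *
s=bot.sense(); print(s["q"],s["ee_pos"],s["eef_rot"])
E
```

```text
[ 0.0227  0.6347 -0.0741  2.1316  0.1217  0.3773  0.1747] [ 0.4612 -0.035   0.2182] [3.1402 0.0013 1.8956]
```

Call:
carry_out(steps=[0,0,0,0,0,-8,-1,0,0,0,0,0,-16,-1,0,0,0,0,0,-24,-1,0,0,0,0,0,-32,-1,0,0,0,0,0,-40,-1])

```text
time: 7.7
ee_pos: [0.4629, -0.0339, 0.2155]
eef_rot: [3.139, -0.001, 1.194]
ft_force: [0.4, 0.6, -0.6]
width: -0.0001
```

Call:
carry_out(steps=[0,0,0,0,0,-8,-1,0,0,0,0,0,-16,-1,0,0,0,0,0,-24,-1,0,0,0,0,0,-32,-1,0,0,0,0,0,-40,-1])

```text
time: 8.2
ee_pos: [0.4629, -0.0339, 0.2154]
eef_rot: [3.14, -0.002, 0.496]
ft_force: [-0.2, -0.5, 0.0]
width: -0.0002
```

Call:
carry_out(steps=[0,0,0,0,0,-5,-1,0,0,0,0,0,-10,-1,0,0,0,0,0,-10,-1])

```text
time: 8.5
ee_pos: [0.4628, -0.0339, 0.2153]
eef_rot: [3.141, -0.002, 0.327]
ft_force: [-0.0, -0.1, 0.2]
width: -0.0
```

```bash
python3 - <<'E'
from h import *
print(lid("top",(250,193)),lid("scene",(290,186)))
im=[bot.snapshot(n) for n in ("scene","wrist")]
a=cv2.resize(im[0][150:250,220:345],(500,400),interpolation=3); b=im[1]
cv2.imwrite("pics/v5.png",np.hstack([a[:, :400],cv2.resize(b,(400,400))])[:,:,::-1])
s=bot.sense(); print(s["ee_pos"],s["eef_rot"],s["q"])
E
```

```text
((0.7597611546516418, -0.04439365863800049), (1.8582574129104614, 2.778210401535034), 4.277079105377197) ((0.5799195766448975, 0.004105672240257263), (0.1650431752204895, 0.21242018043994904), 17.771154403686523)
[ 0.4624 -0.034   0.2151] [ 3.1414 -0.0008  0.3282] [-0.2158  0.6694  0.3064  2.142  -0.5045  0.3978 -0.7445]
```

View pics/v5.png

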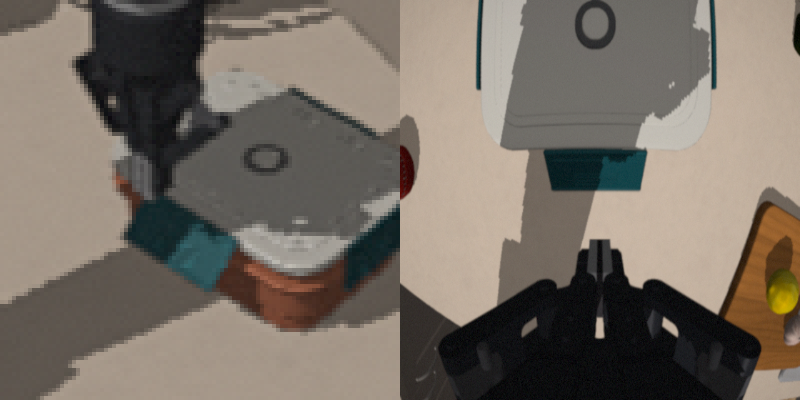

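The clip rests at about 0.8, centred at column 596 against the fingers at 600. The left and right clips both show as thin slivers hanging down. I'll press down, then in.

Call:
carry_out(steps=[0.013,0.005,-0.03,0,0,0,-1,0.013,0.005,-0.055,0,0,0,-1,0.013,0.005,-0.072,0,0,0,-1,0.013,0.005,-0.088,0,0,0,-1,0.013,0.005,-0.101,0,0,0,-1])

```text
time: 9.2
ee_pos: [0.4752, -0.0291, 0.1131]
eef_rot: [-3.141, -0.0, 0.327]
ft_force: [-0.1, 0.6, 0.8]
width: -0.0001
```

Call:
carry_out(steps=[0.003,0.001,0,0,0,0,-1,0.006,0.002,0,0,0,0,-1,0.009,0.003,0,0,0,0,-1,0.012,0.004,0,0,0,0,-1,0.012,0.004,0,0,0,0,-1])

```text
time: 9.7
ee_pos: [0.4858, -0.0253, 0.1141]
eef_rot: [-3.141, 0.003, 0.327]
ft_force: [-4.1, -2.6, -3.6]
width: 0.0002
```

Call:
carry_out(steps=[0.002,0.001,0,0,0,0,-1,0.004,0.001,0,0,0,0,-1,0.006,0.002,0,0,0,0,-1,0.006,0.002,0,0,0,0,-1])

```text
time: 10.1
ee_pos: [0.492, -0.0231, 0.1142]
eef_rot: [-3.141, 0.002, 0.327]
ft_force: [-6.1, -1.5, -1.4]
width: 0.0001
```

Call:
carry_out(steps=[0.002,0.001,0,0,0,0,-1,0.004,0.001,0,0,0,0,-1,0.006,0.002,0,0,0,0,-1,0.006,0.002,0,0,0,0,-1])

```text
time: 10.5
ee_pos: [0.4942, -0.0221, 0.114]
eef_rot: [-3.139, 0.01, 0.325]
ft_force: [-12.0, -2.9, 0.1]
width: -0.0002
```

Call:
carry_out(steps=[-0.01,-0.003,0,0,0,0,-1,-0.03,-0.01,0,0,0,0,-1,-0.045,-0.015,0.02,0,0,0,-1,-0.045,-0.015,0.06,0,0,0,-1,-0.045,-0.015,0.1,0,0,0,-1])

```text
time: 11.0
ee_pos: [0.455, -0.0361, 0.2157]
eef_rot: [3.141, -0.003, 0.327]
ft_force: [0.7, 0.3, -0.2]
width: 0.0001
```

```bash
python3 - <<'E'
from h import *
print(lid("scene",(290,186)))
im=[bot.snapshot(n) for n in ("scene","wrist")]
a=cv2.resize(im[0][150:250,220:345],(500,400),interpolation=3); b=im[1]
cv2.imwrite("pics/v6.png",np.hstack([a[:, :400],cv2.resize(b,(400,400))])[:,:,::-1])
s=bot.sense(); print(s["ee_pos"],s["ft_force"])
E
```

```text
((0.580157458782196, 0.005111575126647949), (0.16570718586444855, 0.2115512639284134), 18.84674644470215)
[ 0.4571 -0.0359  0.2169] [ 0.4308  0.1515 -0.5967]
```

View pics/v6.png

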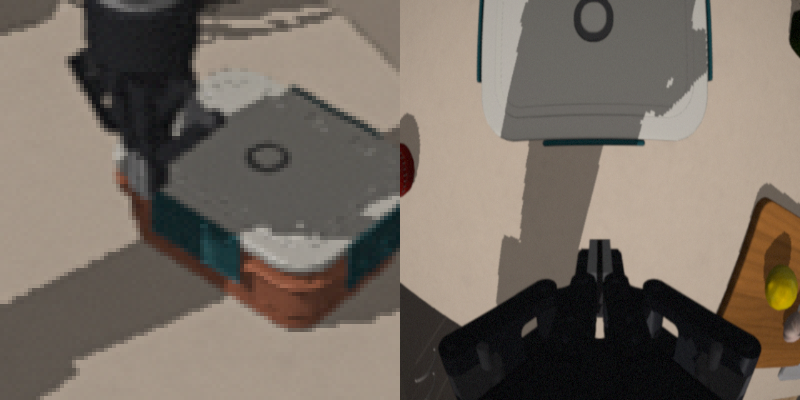

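All visible clips now hang flat. The front is a thin sliver at row 142, and the left (column 480) and right (column 709) slivers look equally thin. The arm is clear, so I'll hand in.

```bash
python3 -c "
from station import bot
print(bot.sense()['time']); print(bot.job_done())"
```

```text
11.15
the job is handed in; nothing more can be done
None
```

I folded both open clips down with the shut fingertips and pushed each one in until it stayed closed. I handed the job in at 11.2 s of the 48 s allowed.

- **Left clip:** it went in on the first try, at about 9–11 N.
- **Front clip:** the first push failed. The finger knuckles apparently touched near the hinge before the tips did, so I backed off, turned the tool 90° and pushed again, reaching about 12 N.
- **Last checks:** the wrist view shows the front, left and right clips as equally thin slivers hanging straight down. I did not see a separate close-up of the back clip after the last push, but nothing touched it and its edge in the scene view looked unchanged.
- **Dish position:** it slid about 6 mm in all, mostly during the left push. My lid and ring measurements agree to about 4 mm.
- **Surroundings:** the arm ended clear at near-zero force. I sent it nowhere near the other objects, but I did not measure their positions again at the end.

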